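# Lay a filled plaster mould down for opening

### The arm

A 7-joint arm with a two-finger parallel gripper is mounted at the origin on the work surface. World frame = base frame: x ahead of the robot, y to its left, z up, the work surface at z = 0. Lengths are in m, angles in rad, forces in N, time in s.
With the tool pointing down it reaches from about 0.35 to 0.9 m from the base axis. Payload 19.9 kg.
Tool frame: the origin (TCP) lies on the centre line of the jaws, within the pads' length; the fingertips stand 8 mm ahead of it and the grasp point (between the pads) lies 11 mm behind it; z points along the fingers, y is the line along which they close (so a half turn about z gives the same grasp; the last joint's range is limited). The gripper opens to 94 mm and grips with 3 to 60 N. Pads are 16 mm wide; open, the fingers measure 119 mm over their backs; the gripper's body (75 mm by 177 mm) begins 78 mm behind the grasp point.
Start: joints at [1.226, 0.417, -0.01, 1.614, 0.005, 1.111, -0.053], TCP at [0.187, -0.596, 0.213] pointing down, gripper open.
Joint ranges: [-2.81, 2.81], [-0.39, 2.02], [-1.27, 1.25], [0.06, 2.57], [-1.19, 4.33], [0.19, 2], [-2.82, 2.82]. Speed limits (rad/s): [1.89, 1.89, 2.39, 2.39, 3.01, 3.01, 3.01].

### API

Orientations are given as a unit quaternion [x, y, z, w].
In Python, from rig import r gives the robot as it stands.
- The arm moves only by the tool drive_effector, called as name(argument=value, ...), one argument or row to a line, values as JSON. Schema: {"type":"object","properties":{"motion":{"type":"array","items":{"type":"number"},"minItems":6,"maxItems":72},"jaw":{"type":"number"},"force":{"type":"number"},"only":{"type":"string"},"quiet":{"type":"boolean"},"lines":{"type":"string"}},"required":["motion"],"additionalProperties":false}. motion is one flat list of numbers that holds 1 to 12 rows one after another, with no inner brackets; each row has 6 numbers: dx, dy, dz in m, then a rotation vector rx, ry, rz in rad; each row is the pose to reach, as a shift and turn from the pose commanded when the call began, along the tool's axes at that moment; what a row does not reach only later rows make up. A row lasts 1/12 s, in which the tool goes at most 0.0417 m and 0.125 rad, less where a joint would pass 70% of its speed; a pose out of reach is approached as far as the arm can. jaw is the opening from 0.0 (shut) to 1.0 (fully open), set as the call begins (left out keeps the last). The fingers move at their own pace and stop on an object; force is the grip in N (left out, the last holds). Time passes only in rows, so rows that do not move let the fingers close. The tool returns the time, the measured TCP pose, the force, the opening and the grip force at its end. only (a regular expression) keeps the lines of the reply that match it, lines (a string "A,B") keeps lines A to B, and quiet returns only ok. Input that does not fit is refused with a message, and nothing moves.
- r.get_state(): the state, without advancing time (a new reading comes with each control period).
- r.capture(name): name is "side" or "top"; returns the picture (480x640x3 uint8, red, green, blue); there is no depth.
- r.camera_info(name): a dict with "vertical_fov" (degrees; the focal length in pixels is half the picture's height over the tangent of half this angle, whatever the lens; pixels are square), "cx", "cy" (the principal point, pixels), "origin" and "orientation" of the camera in the world. Camera axes: x right, y down, z forward; pixel columns grow to the right and rows downward; lengths in m; the calibration is good to about 2 mm. A picture is of the moment at which its call begins. camera_info takes no time and is no camera call.
- r.finish_job(): hands the job in; it is judged then, once.
The state is a dict: "time": time; "qpos": joint angles; "dq": joint speeds; "tau": joint torques, N m; "ee_pos": TCP position; "ee_rot": TCP orientation; "force": force on the tool from outside, world axes, zero at the start; "wrist_torque": the same for the moment, N m; "width": opening from 0.0 (shut) to 1.0 (fully open); "gripper_force": force on a finger pad.
Only numpy, scipy, OpenCV 4.12 (cv2) and the standard library are available. Lean on these libraries where they do the work, as an engineer would, in place of code of your own. Each camera call takes 0.05 s, during which the arm holds its last target. There are 200 camera calls.

### The job

The cast in the plaster mould has set. Slide the filling nozzle's carriage out of the way along its rods until it is fully against the red stops, then tip the mould over the edge of the pouring board, without lifting it, so that it is lowered gently onto the green mat and lies flat on its front half, wholly on the mat, with its pour hole pointing away from the board. Leave the jars, pots and tools around it where they are.

Things in the scene. Friction and masses are not known exactly. Their poses are not given: they have to be found in the camera images.
- stand: Fixed slip-casting stand. Origin on the table under the place where the mould stands; z up, x points from the mat to the back of the board, y runs along board and rods. Plywood pouring board: x -45 to +115, y -180 to +180, top at z = 30 mm; its front edge (x = -45) is the step. Two posts of 25 x 20 mm at the back (x = 85, y = +-150, up to z 260) carry the rods.
- front_rod (a point): Middle of the front guide rod. Two level steel rods, 16 mm diameter, run along stand y at stand x = -30 (this one) and x = +30, z = 270 mm, above the mould, so a hand cannot come down on it vertically, only tilted, leaning out over the mat. Bracket arms (y = +-150, 14 mm wide, x -45 to +100, z 259 to 281) hold their ends. Below z = 250 the stand is open in front.
- stops (a point): Midpoint between the rods at the middle of the two red stop collars (stand x 0, y -135, z 270 mm).
- board_edge (a point): Middle of the pouring board's front top edge, the step (stand frame x -45, y 0, z 30 mm).
- mat (a point): Centre of the upper face of the green rubber opening mat, fixed on the table in front of the board: stand frame x -245 to -45, y -170 to +170, top at z = 4 mm, so 26 mm below the board's top.
- carriage (a joint): Position of the filling carriage along the rods in m: 0 at the end where the mould stands (stand y = +45 mm), growing towards stand -y, up to 0.153 when it is against the red stops (stand y = -108 mm). Stiff by friction of about 2.5 N; it stays where it is left.
- knob (a point): Centre of the carriage's handle, a black ball knob of 28 mm diameter on a 10 mm stem that points to stand -x: stand x -100, z 288 mm, y = 45 mm minus the carriage position. Behind it the saddle (x -50 to +80, 44 mm wide, top at z 293) carries a white hopper with blue lid, 68 mm diameter, up to z 372, at x = 55.
- nozzle_tip (a point): Lower end of the brass filling pipe (14 mm diameter, valve block 24 mm) that hangs from the carriage at stand x = 0; z = 140 mm, 5 mm above the top of the standing mould, so the mould cannot be tipped below it.
- mould: Two-part plaster mould, a block 60 x 60 x 105 mm tall, 0.4 to 0.7 kg, steel band 24 mm up. Origin: centre of the underside; z up through the pour hole in its top; its -x face (white front half) faces the board's front edge, 6 to 20 mm behind it; the +x half is greyer; the seam between the halves is the plane x = 0. Grip it across its +-y sides; past about 30 degrees of tilt it falls by itself.
- mould_center (a point): Centre of the mould block, 52.5 mm above its origin along its z axis.
- mould_toe (a point): Middle of the mould's lower front edge (mould frame x -30, y 0, z 0), the edge it tips about.
- jar_board: Blue glaze jar with brass lid, 50 mm diameter, 58 mm high, on the pouring board near the stops end; origin centre of underside. Bystander.
- jar_red: Red glaze jar, 54 mm diameter, 65 mm high; origin centre of underside. Bystander.
- bowl_yellow: Yellow plastic bowl, 116 mm diameter, 50 mm high; origin centre of underside. Bystander.
- cup_bisque: Unglazed mug, 76 mm diameter, 85 mm high; origin centre of underside. Bystander.
- brush: Paint brush lying on the table along its x axis. Bystander.
- palette_knife: Palette knife, 160 mm long, lying along its x axis at the stops end of the mat (about stand y -140). Bystander.
- vase: Unglazed vase, 90 mm diameter, 140 mm high; origin centre of underside. Bystander.
- half_mould: Open half of another mould, plaster slab 100 x 75 x 30 mm; origin centre of underside. Bystander.

How it is judged:
By the outcome, as a careful person would: the job done as asked, in the order asked, and still so for the second after the job is handed in, with the robot touching nothing.
It also fails if it takes over 56 s, if anything falls off the work surface, if the arm or the gripper's body presses on something with over 40 N, if the wrist force passes 120 N, or if a joint passes its speed limit or range.

## Working session

There is one attempt and no reset: what is moved stays moved. The work goes in short steps, Python scripts to look and compute and a tool call to move; the robot and the scene stay as the last step left them, time stands still between calls to the robot, and variables do not carry over. Pictures are saved under pics/ and viewed, at most 10 in all, crops included, and the job is handed in when it is done.

```bash
ls; mkdir -p pics
```

Run:
```python
from rig import r
import cv2
for n in("side","top"):
    i=r.camera_info(n);print(n,i)
    cv2.imwrite(f"pics/{n}0.png",r.capture(n)[:,:,::-1])
s=r.get_state();print(s)
```

```text
pics
rig.py
side {'vertical_fov': 52.66448949588609, 'cx': 317.62772258573625, 'cy': 242.60762500394924, 'origin': array([0.10155999, 0.77587992, 0.86123452]), 'orientation': array([-0.23683774,  0.86432387, -0.43057842,  0.10702503])}
top {'vertical_fov': 42.16924450389863, 'cx': 321.77526124125006, 'cy': 237.80953277569674, 'origin': array([0.35021684, 0.02404876, 1.83250689]), 'orientation': array([-0.69494881,  0.71646608, -0.04450473,  0.04173539])}
{'time': 0.1, 'qpos': array([ 1.22552509,  0.41791653, -0.01026418,  1.6141329 ,  0.00471   ,
        1.11067807, -0.05303472]), 'dq': array([ 0.00032054, -0.00155922,  0.00146517, -0.00158672,  0.00207725,
       -0.00111232,  0.00010388]), 'tau': array([ 2.24576419e-03, -8.52575827e+01,  6.40368909e-01, -4.26691818e+01,
       -4.90027084e-02,  1.64324784e-02,  6.91763216e-05]), 'ee_pos': array([ 0.18681462, -0.59607466,  0.21287866]), 'ee_rot': array([ 9.88491749e-01,  1.51273771e-01, -1.38526147e-04, -5.38578899e-04]), 'force': array([0.47371355, 0.09829844, 0.85447828]), 'wrist_torque': array([-0.00275297,  0.0174002 ,  0.0279183 ]), 'gripper_force': 0.0, 'width': 1.0005429138737942}
```

View pics/side0.png

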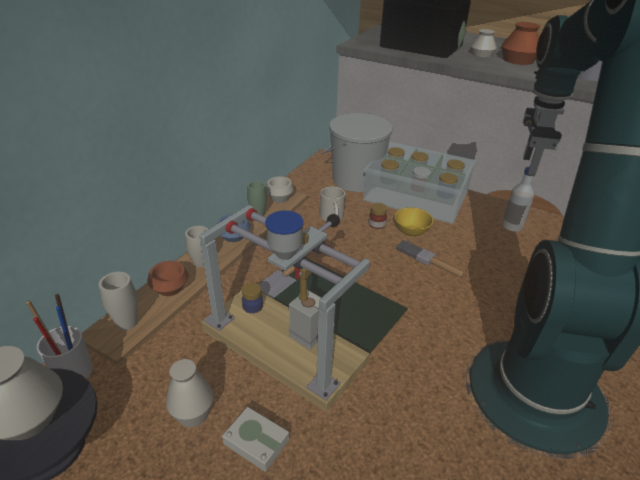

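View pics/top0.png

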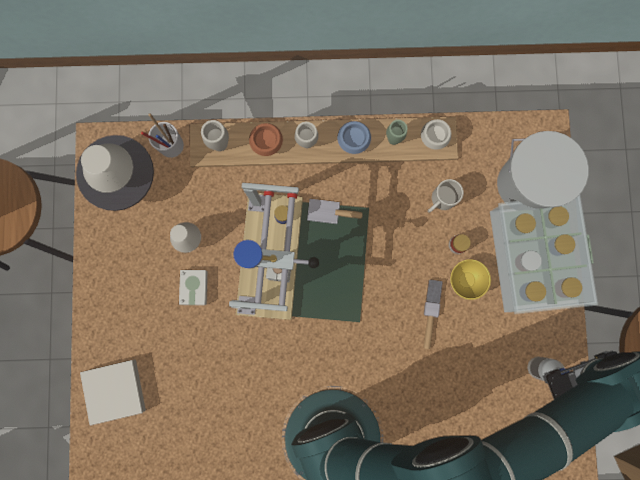

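Side view: the stand is around (285,300). The knob is at (333,220), the red stops at (232,227)/(251,214), and the mould at (305,318) under the nozzle. Top view: the knob is at (314,263), and the mat's right edge runs from (368,207) to (361,321). Image right is −y and up is +x, so stand +x ≈ world +y.

Create h.py:
```python
from rig import r
import numpy as np, cv2
from scipy.spatial.transform import Rotation as R
I={n:r.camera_info(n) for n in("side","top")}
def K(n):
    i=I[n]; f=240/np.tan(np.radians(i["vertical_fov"])/2); return f,i["cx"],i["cy"],np.array(i["origin"]),R.from_quat(i["orientation"])
def proj(n,P):
    f,cx,cy,o,q=K(n); p=q.inv().apply(np.atleast_2d(P)-o); return np.c_[f*p[:,0]/p[:,2]+cx,f*p[:,1]/p[:,2]+cy]
def ray(n,px):
    f,cx,cy,o,q=K(n); px=np.atleast_2d(px); d=q.apply(np.c_[(px[:,0]-cx)/f,(px[:,1]-cy)/f,np.ones(len(px))]); return o,d/np.linalg.norm(d,axis=1)[:,None]
def plane(n,px,z):
    o,d=ray(n,px); return o+d*((z-o[2])/d[:,2])[:,None]
def tri(ps,pt):
    A=np.zeros((3,3));b=np.zeros(3);L=[]
    for n,p in(("side",ps),("top",pt)):
        o,d=ray(n,p);M=np.eye(3)-np.outer(d[0],d[0]);A+=M;b+=M@o;L.append((o,M))
    X=np.linalg.solve(A,b);return X,[np.linalg.norm(M@(X-o)) for o,M in L]
```

Run:
```python
from h import *
s=cv2.imread("pics/side0.png");t=cv2.imread("pics/top0.png")
a=cv2.resize(s[185:405,195:415],None,fx=2.72,fy=2.72,interpolation=cv2.INTER_CUBIC)
b=cv2.resize(t[175:330,225:375],None,fx=2.6,fy=2.6,interpolation=cv2.INTER_CUBIC)
W=np.zeros((600,800,3),np.uint8);W[:598,:598]=a
cv2.imwrite("pics/c1.png",a);cv2.imwrite("pics/c2.png",cv2.resize(b,None,fx=1.45,fy=1.45))
for n,im in(("side",s),("top",t)):
    h=cv2.cvtColor(im,cv2.COLOR_BGR2HSV)
    for nm,m in(("red",cv2.inRange(h,(0,150,90),(6,255,255))|cv2.inRange(h,(172,150,90),(180,255,255))),("blk",cv2.inRange(im,(0,0,0),(34,34,34))),("green",cv2.inRange(h,(35,25,25),(95,255,80)))):
        k,l,st,c=cv2.connectedComponentsWithStats(m)
        print(n,nm,[(st[i].tolist(),c[i].round(1).tolist()) for i in range(1,k) if st[i][4]>12 and 190<c[i][0]<420 and 170<c[i][1]<410])
```

```text
side red [([247, 210, 6, 8, 25], [248.8, 213.0]), ([227, 222, 6, 9, 27], [229.0, 225.4]), ([295, 269, 4, 10, 26], [296.8, 273.3])]
side blk []
side green [([262, 188, 5, 27, 42], [264.4, 201.1]), ([307, 274, 27, 23, 352], [318.4, 284.9]), ([275, 280, 25, 25, 301], [289.5, 293.2]), ([334, 283, 73, 70, 2962], [364.8, 316.1])]
top red [([264, 191, 10, 5, 31], [268.4, 193.0]), ([287, 193, 10, 5, 33], [291.6, 195.1])]
top blk []
top green [([292, 203, 77, 114, 4018], [329.3, 250.1]), ([327, 275, 11, 7, 24], [332.2, 277.5]), ([304, 393, 14, 8, 14], [310.5, 395.8])]
```

View pics/c1.png

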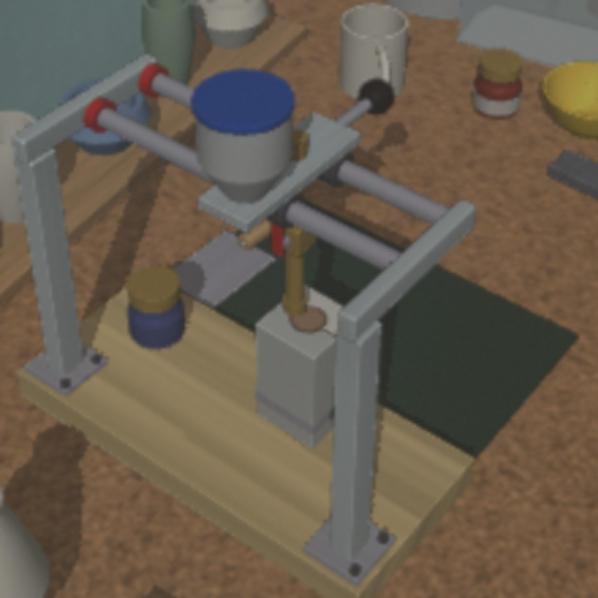

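View pics/c2.png

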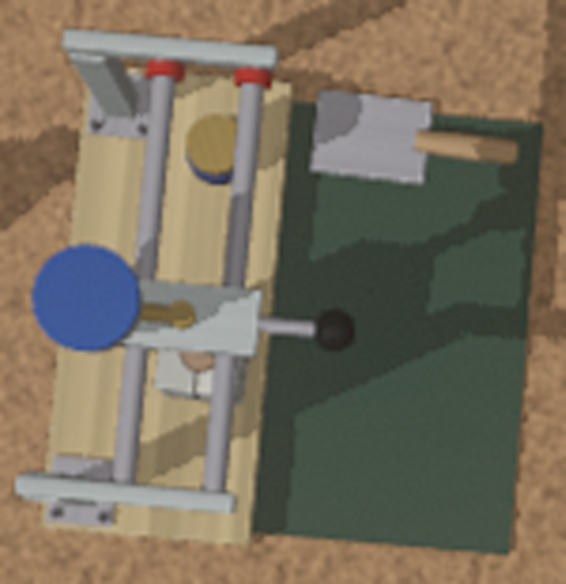

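Both crops show the knob at side ≈(333,221) and top ≈(313,262.5), and mat corners at top ≈(368.5,208), (360,321), (293,316). The blue jar is on the board at the stops end, and the palette knife is on the far part of the mat. The mould is under the nozzle, shifted a bit towards the near end. Next I work out the stand pose.

Add to h.py:
```python
def dark(n,im,roi):
    g=im.max(2);m=((g<45)*255).astype(np.uint8);o=np.zeros_like(m);x,y,w,h=roi;o[y:y+h,x:x+w]=m[y:y+h,x:x+w]
    k,l,st,c=cv2.connectedComponentsWithStats(o);return [(st[i].tolist(),c[i].round(1).tolist()) for i in range(1,k) if st[i][4]>15]
```

Run:
```python
from h import *
s=cv2.imread("pics/side0.png");t=cv2.imread("pics/top0.png")
print("knob",dark("side",s,(322,208,24,24)),dark("top",t,(304,252,20,20)))
h=cv2.cvtColor(t,cv2.COLOR_BGR2HSV);m=cv2.inRange(h,(35,25,25),(95,255,80))
m[:, :285]=0;m[:195]=0;m[330:]=0;m[:,380:]=0
k,l,st,c=cv2.connectedComponentsWithStats(m);i=1+np.argmax(st[1:,4]);ys,xs=np.where(l==i)
P=plane("top",np.c_[xs,ys].astype(float),.004)[:,:2].astype(np.float32)
rc=cv2.minAreaRect(P);print(rc);B=cv2.boxPoints(rc);print(B)
# edge line fit of far (-y) edge and near (-x) edge
rows=range(215,316);e=[(xs[ys==v].max()+.5,v) for v in rows];E=plane("top",np.array(e,float),.004)[:,:2]
vx,vy,x0,y0=cv2.fitLine(E.astype(np.float32),cv2.DIST_HUBER,0,.01,.01).ravel();print("far edge",vx,vy,x0,y0)
cols=range(298,355);e=[(v,ys[xs==v].max()+.5) for v in cols];E=plane("top",np.array(e,float),.004)[:,:2]
print("near",cv2.fitLine(E.astype(np.float32),cv2.DIST_HUBER,0,.01,.01).ravel())
e=[(xs[ys==v].min()-.5,v) for v in list(range(225,250))+list(range(275,314))];E=plane("top",np.array(e,float),.004)[:,:2]
print("board side",cv2.fitLine(E.astype(np.float32),cv2.DIST_HUBER,0,.01,.01).ravel())
for a,b in(((248.8,213),(291.6,195.1)),((229,225.4),(268.4,193.0))):print("stop",tri(a,b))
print("knob",tri((333.2,220.7),(313.3,262.5)))
```

```text
knob [] [([309, 257, 10, 11, 63], [314.0, 262.0])]
((0.5046701431274414, -0.01004309207201004), (0.19805054366588593, 0.3372446298599243), 83.22583770751953)
[[ 0.3255444  -0.088487  ]
 [ 0.6604346  -0.1282671 ]
 [ 0.6837959   0.06840082]
 [ 0.34890568  0.10818091]]
far edge 0.69848436 -0.7156253 0.4923268 -0.039715763
near [ 0.06466293 -0.99790716  0.4515396   0.00241403]
board side [ 0.9929076  -0.11888877  0.47673374  0.09268454]
stop (array([0.65532688, 0.08979124, 0.27399875]), [np.float64(0.002696422170389827), np.float64(0.002696422170390055)])
stop (array([0.66249207, 0.14873785, 0.27409094]), [np.float64(0.0027075500417895046), np.float64(0.0027075500417895267)])
knob (array([0.47880291, 0.03826313, 0.28807083]), [np.float64(0.0005338950518970509), np.float64(0.0005338950518969263)])
```

Add to h.py:
```python
O=np.array([.523,.1335,0]);sx=np.array([.118,.993,0]);sy=np.array([-.993,.118,0]);S=np.c_[sx,sy,[0,0,1]]
def W(x,y,z): return O+S@np.array([x,y,z])/1000
def ST(P): return ((np.array(P)-O)@S*1000).round(1)
def trot(th,yaw=0): # tool leaning th deg over the mat, tool y = stand -y
    a=np.radians(th);z=np.array([np.sin(a),0,-np.cos(a)]);y=np.array([0,-1.,0]);return R.from_matrix(S@np.c_[np.cross(y,z),y,z])
def rel(x,y,z,th,grasp=True): # rows numbers for grasp point at stand xyz mm, tilt th deg
    s=r.get_state();q=R.from_quat(s["ee_rot"]);T=trot(th);P=W(x,y,z)+(T.apply([0,0,.011]) if grasp else 0)
    print(np.r_[q.inv().apply(P-s["ee_pos"]),(q.inv()*T).as_rotvec()].round(4))
def st():
    s=r.get_state();q=R.from_quat(s["ee_rot"]);g=s["ee_pos"]-q.apply([0,0,.011]);z=S.T@q.as_matrix()[:,2]
    print("t",round(s["time"],2),"grasp stand",ST(g),"tilt",np.degrees(np.arctan2(z[0],-z[2])).round(1),"toolz",z.round(2),"F",(S.T@s["force"]).round(1),"w",round(s["width"],3),round(s["gripper_force"],1),"q",s["qpos"].round(2))
```

Run:
```python
from h import *
print(ST([.4788,.0383,.288]))
rel(-100,31,410,0);rel(-100,31,288,0);st()
```

```text
[-99.7  32.7 288. ]
[ 4.6970e-01 -5.1730e-01 -1.8560e-01 -1.0000e-03 -5.0000e-04 -1.1488e+00]
[ 4.6970e-01 -5.1720e-01 -6.3600e-02 -1.0000e-03 -5.0000e-04 -1.1488e+00]
t 0.1 grasp stand [-764.1  247.7  223.9] tilt 0.1 toolz [ 0.  0. -1.] F [ 0.2 -0.5  0.9] w 1.001 0.0 q [ 1.23  0.42 -0.01  1.61  0.    1.11 -0.05]
```

drive_effector(
  motion=[0.03, -0.03, -0.1, 0, 0, -0.1, 0.08, -0.08, -0.18, 0, 0, -0.2, 0.15, -0.15, -0.186, 0, 0, -0.3, 0.18, -0.18, -0.186, 0, 0, -0.4, 0.21, -0.22, -0.186, 0, 0, -0.5, 0.24, -0.25, -0.186, 0, 0, -0.6, 0.27, -0.28, -0.186, 0, 0, -0.7, 0.3, -0.32, -0.186, 0, 0, -0.8, 0.33, -0.36, -0.186, 0, 0, -0.9, 0.36, -0.4, -0.186, 0, 0, -1, 0.4, -0.44, -0.186, 0, 0, -1.1, 0.44, -0.48, -0.186, 0, 0, -1.149],
  jaw=0.9,
  force=20,
)

```text
time: 1.1
ee_pos: [0.3747, -0.1983, 0.3865]
ee_rot: [0.746, 0.666, -0.0, 0.0]
force: [0.3, -0.6, 0.1]
width: 0.898
gripper_force: 0.0
```

Run:
```python
from h import *
st();rel(-100,32,400,0)
```

```text
t 1.1 grasp stand [-347.   108.1  397.5] tilt -0.0 toolz [-0. -0. -1.] F [-0.5 -0.4  0.1] w 0.898 0.0 q [ 0.88 -0.07 -0.43  1.8  -0.03  1.4   0.34]
[ 2.465e-01  7.760e-02 -2.600e-03  1.000e-04  6.000e-04  6.000e-03]
```

drive_effector(
  motion=[0.247, 0.0776, 0, 0, 0, 0.006, 0.247, 0.0776, 0, 0, 0, 0.006, 0.247, 0.0776, 0, 0, 0, 0.006, 0.247, 0.0776, 0, 0, 0, 0.006, 0.247, 0.0776, 0, 0, 0, 0.006, 0.247, 0.0776, 0, 0, 0, 0.006, 0.247, 0.0776, 0, 0, 0, 0.006, 0.247, 0.0776, 0.04, 0, 0, 0.006, 0.247, 0.0776, 0.08, 0, 0, 0.006, 0.247, 0.0776, 0.08, 0, 0, 0.006],
)

```text
time: 1.93
ee_pos: [0.4778, 0.0354, 0.3005]
ee_rot: [0.749, 0.662, -0.003, -0.003]
force: [-0.7, -0.9, -1.6]
width: 0.9
gripper_force: 0.0
```

Run:
```python
from h import *
st();rel(-100,32,288,0)
for n in("side","top"): cv2.imwrite(f"pics/{n}1.png",r.capture(n)[:,:,::-1])
s=cv2.imread("pics/side1.png");t=cv2.imread("pics/top1.png")
a=cv2.resize(s[160:380,195:415],None,fx=2,fy=2);b=cv2.resize(t[200:310,240:350],None,fx=3.5,fy=3.5)
c=np.zeros((440,830,3),np.uint8);c[:440,:440]=a;c[:385,440:825]=b;cv2.imwrite("pics/c3.png",c[:,:800])
```

```text
t 1.93 grasp stand [-102.7   33.2  311.5] tilt -0.0 toolz [-0.    0.01 -1.  ] F [-0.9  0.6 -1.6] w 0.9 0.0 q [ 0.57  0.13 -0.77  1.82  0.09  1.23 -0.35]
[ 0.0027  0.0015  0.0234 -0.0084  0.0005 -0.0051]
```

View pics/c3.png

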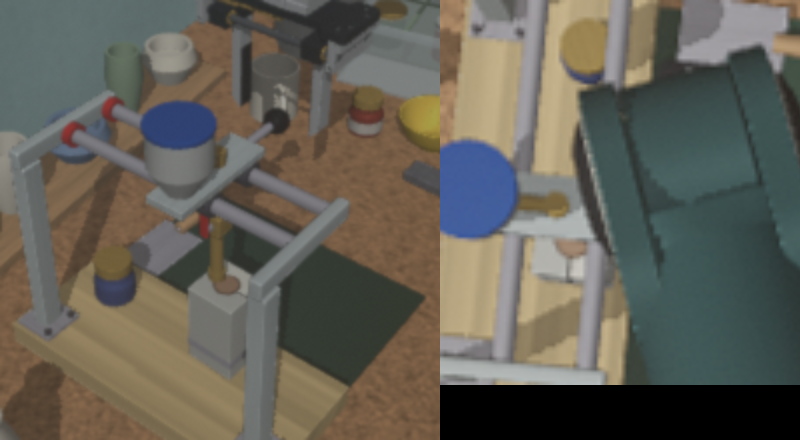

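The picture shows the open fingers on either side of the knob (crop knob (278,121), finger tips (241,95) and (318,128)), so it is centred. Go down, close, and pull towards stand −y (tool +y).

drive_effector(
  motion=[0.003, 0.001, 0.0234, -0.008, 0, 0, 0.003, 0.001, 0.0234, -0.008, 0, 0, 0.003, 0.001, 0.0234, -0.008, 0, 0],
)

```text
time: 2.28
ee_pos: [0.4825, 0.0387, 0.2846]
ee_rot: [0.75, 0.662, 0.003, 0.003]
force: [-0.6, -0.1, 0.8]
width: 0.896
gripper_force: 0.0
```

drive_effector(
  motion=[0, 0, 0, 0, 0, 0, 0, 0, 0, 0, 0, 0, 0, 0, 0, 0, 0, 0, 0, 0, 0, 0, 0, 0, 0, 0, 0, 0, 0, 0, 0, 0, 0, 0, 0, 0],
  jaw=0.1,
  force=15,
)

```text
time: 2.78
ee_pos: [0.4821, 0.0386, 0.283]
ee_rot: [0.75, 0.662, 0.003, 0.003]
force: [1.1, -0.8, -0.3]
width: 0.509
gripper_force: 0.0
```

Run:
```python
from h import *
st()
```

```text
t 2.78 grasp stand [-99.   29.5 294. ] tilt -0.0 toolz [-0.   -0.01 -1.  ] F [-0.7 -1.2 -0.3] w 0.509 0.0 q [ 0.56  0.14 -0.77  1.85  0.11  1.18 -0.37]
```

drive_effector(
  motion=[0, 0, 0.004, 0, 0, 0, 0, 0, 0.004, 0, 0, 0, 0, 0, 0.004, 0, 0, 0, 0, 0, 0.004, 0, 0, 0, 0, 0, 0.004, 0, 0, 0],
  jaw=0.1,
  force=15,
)

```text
time: 3.2
ee_pos: [0.4817, 0.0387, 0.2784]
ee_rot: [0.75, 0.662, 0.002, 0.003]
force: [-1.1, 0.3, -7.1]
width: 0.285
gripper_force: 15.0
```

drive_effector(
  motion=[0, 0.01, 0, 0, 0, 0, 0, 0.025, 0, 0, 0, 0, 0, 0.04, 0, 0, 0, 0, 0, 0.055, 0, 0, 0, 0, 0, 0.07, 0, 0, 0, 0, 0, 0.085, 0, 0, 0, 0, 0, 0.1, 0, 0, 0, 0, 0, 0.11, 0, 0, 0, 0, 0, 0.117, 0, 0, 0, 0, 0, 0.122, 0, 0, 0, 0, 0, 0.122, 0, 0, 0, 0],
)

```text
time: 4.12
ee_pos: [0.6035, 0.0242, 0.2786]
ee_rot: [0.749, 0.662, 0.003, 0.002]
force: [3.4, 5.2, -15.0]
width: 0.288
gripper_force: 15.0
```

Run:
```python
from h import *
st()
```

```text
t 4.12 grasp stand [-99.  -92.7 289.6] tilt 0.1 toolz [ 0.   -0.01 -1.  ] F [  5.6  -2.8 -15. ] w 0.288 15.0 q [ 0.45  0.41 -0.72  1.58  0.28  1.26 -0.44]
```

drive_effector(
  motion=[0, 0.005, 0.002, 0, 0, 0, 0, 0.01, 0.003, 0, 0, 0, 0, 0.015, 0.004, 0, 0, 0, 0, 0.018, 0.004, 0, 0, 0, 0, 0.018, 0.004, 0, 0, 0],
)

```text
time: 4.53
ee_pos: [0.6193, 0.0222, 0.2767]
ee_rot: [0.749, 0.662, 0.001, 0.001]
force: [-30.3, 2.6, 20.1]
width: 0.317
gripper_force: 15.0
```

Run:
```python
from h import *
st()
```

```text
t 4.53 grasp stand [ -99.1 -108.8  287.7] tilt -0.0 toolz [-0. -0. -1.] F [-1.  30.4 20.1] w 0.317 15.0 q [ 0.43  0.44 -0.71  1.54  0.3   1.27 -0.44]
```

drive_effector(
  motion=[0, -0.002, -0.002, 0, 0, 0, 0, -0.003, -0.003, 0, 0, 0],
)

```text
time: 4.7
ee_pos: [0.6173, 0.022, 0.2778]
ee_rot: [0.749, 0.662, 0.002, 0.002]
force: [2.6, 2.5, -22.1]
width: 0.289
gripper_force: 15.0
```

drive_effector(
  motion=[0, 0, 0, 0, 0, 0, 0, 0, 0, 0, 0, 0, 0, 0, 0, 0, 0, 0, 0, 0, 0, 0, 0, 0],
  jaw=0.7,
)

```text
time: 5.03
ee_pos: [0.6186, 0.0215, 0.2794]
ee_rot: [0.75, 0.662, 0.003, 0.003]
force: [-0.5, -0.0, 0.8]
width: 0.534
gripper_force: 0.0
```

drive_effector(
  motion=[0, 0, -0.03, 0, 0, 0, 0, 0, -0.06, 0, 0, 0, -0.04, 0, -0.09, 0, 0, 0, -0.07, -0.02, -0.11, 0, 0, 0, -0.1, -0.04, -0.13, 0, 0, 0, -0.14, -0.06, -0.13, 0, 0, 0, -0.18, -0.08, -0.13, 0, 0, 0, -0.2, -0.09, -0.13, 0, 0, 0, -0.2, -0.09, -0.13, 0, 0, 0],
  jaw=0.95,
)

```text
time: 5.78
ee_pos: [0.5, -0.1719, 0.4088]
ee_rot: [0.752, 0.659, 0.002, 0.004]
force: [-0.5, -0.9, -0.7]
width: 0.951
gripper_force: 0.0
```

Run:
```python
from h import *
st()
for n in("side","top"): cv2.imwrite(f"pics/{n}2.png",r.capture(n)[:,:,::-1])
s=cv2.imread("pics/side2.png");t=cv2.imread("pics/top2.png")
a=cv2.resize(s[180:380,210:345],None,fx=3,fy=3,interpolation=cv2.INTER_CUBIC);b=cv2.resize(t[180:325,235:325],None,fx=4.1,fy=4.1,interpolation=cv2.INTER_CUBIC)
c=np.zeros((600,800,3),np.uint8);c[:600,:405]=a;c[:b.shape[0],410:410+b.shape[1]]=b;cv2.imwrite("pics/c4.png",c)
```

```text
t 5.78 grasp stand [-305.9  -13.1  419.8] tilt -0.2 toolz [-0.   -0.01 -1.  ] F [-1.   0.4 -0.7] w 0.951 0.0 q [ 0.85  0.16 -0.66  1.55  0.1   1.46  0.05]
```

View pics/c4.png

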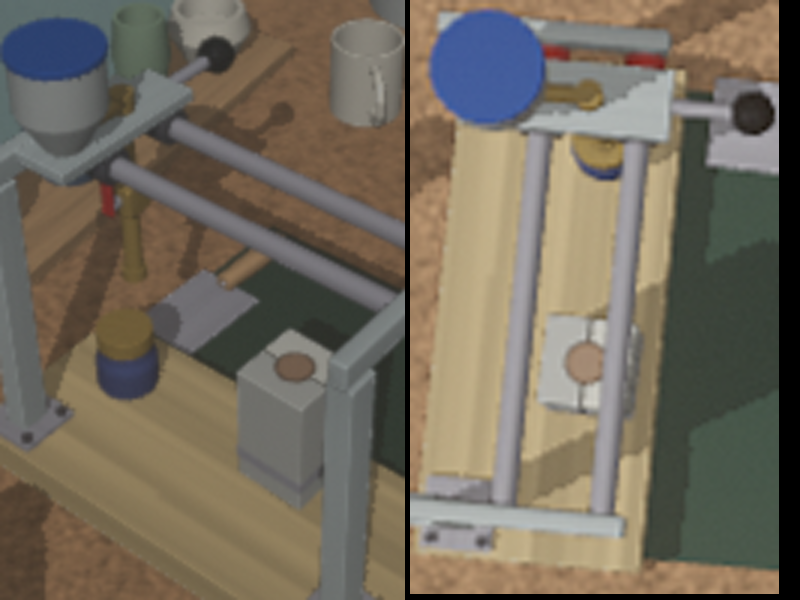

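The carriage sits at the red collars; the nozzle is clear of the mould. The pour hole is at side (308.3,302.3) and top (277.7,268.8), and the mould's top corners are visible in both views.

Run:
```python
from h import *
def p(s,t): X,e=tri(s,t);print(ST(X),np.round(np.array(e)*1000,1))
p((308.3,302.3),(277.7,268.8))
p((289.7,304),(268.9,257.1));p((310.7,316.7),(266.7,278.5));p((307.7,290),(290.6,259.5))
k=dark("side",cv2.imread("pics/side2.png"),(265,185,30,25)),dark("top",cv2.imread("pics/top2.png"),(308,195,18,25));print(k)
p((210+215/3,180+54/3),(235+343/4.1,180+111/4.1))
for q in((268.9,257.1),(266.7,278.5),(290.6,259.5),(288.7,281.2),(277.7,268.8)):print(ST(plane("top",q,.135)[0]))
for q in((289.7,304),(310.7,316.7),(307.7,290),(308.3,302.3)):print("s",ST(plane("side",q,.135)[0]))
for q in((210+239/3,180+465/3),(210+300/3,180+505/3)):print("sb",ST(plane("side",q,.03)[0]))
```

```text
[ -1.4  45.6 136.6] [1.1 1.1]
[ 25.5  16.1 134.7] [0.6 0.6]
[ 26.3  74.  133.8] [1.5 1.5]
[-34.3  17.5 132. ] [0.2 0.2]
([([281, 194, 6, 9, 24], [284.1, 198.9])], [])
[-100.7 -107.8  288. ] [0.6 0.6]
[ 25.2  16.6 135. ]
[ 25.4  75.3 135. ]
[-34.6  17.9 135. ]
[-35.   77.4 135. ]
[ -1.9  46.4 135. ]
s [ 26.   15.8 135. ]
s [ 28.   73.3 135. ]
s [-31.6  19.2 135. ]
s [ -2.2  43.6 135. ]
sb [21.2  9.5 30. ]
sb [23.7 69.4 30. ]
```

Run:
```python
from h import *
rel(-200,45,220,60)
```

```text
[ 0.1097 -0.0628  0.1936  0.0125  1.048  -0.0031]
```

drive_effector(
  motion=[0.02, -0.01, 0.02, 0, 0.1, 0, 0.03, -0.02, 0.05, 0, 0.2, 0, 0.05, -0.03, 0.08, 0, 0.3, 0, 0.07, -0.04, 0.11, 0, 0.4, 0, 0.09, -0.05, 0.14, 0, 0.5, 0, 0.1, -0.06, 0.16, 0, 0.6, 0, 0.11, -0.063, 0.18, 0, 0.7, 0, 0.11, -0.063, 0.194, 0, 0.8, 0, 0.11, -0.063, 0.194, 0.01, 0.9, 0, 0.11, -0.063, 0.194, 0.01, 1, 0, 0.11, -0.063, 0.194, 0.012, 1.048, 0, 0.11, -0.063, 0.194, 0.012, 1.048, 0],
  jaw=0.95,
)

```text
time: 6.88
ee_pos: [0.4557, -0.0487, 0.2126]
ee_rot: [0.647, 0.573, 0.375, -0.335]
force: [-0.2, -0.6, -0.2]
width: 0.951
gripper_force: 0.0
```

Run:
```python
from h import *
st();rel(-45,45,140,45);rel(-4,45,98,45)
```

```text
t 6.88 grasp stand [-198.5   45.3  218. ] tilt 60.4 toolz [ 0.87  0.   -0.49] F [-0.7  0.1 -0.2] w 0.951 0.0 q [ 1.16  0.59 -0.7   1.94 -0.63  1.25  0.71]
[ 0.0051  0.0006  0.1716 -0.0024 -0.2684 -0.004 ]
[-0.0111  0.0008  0.228  -0.0024 -0.2684 -0.004 ]
```

drive_effector(
  motion=[0.002, 0, 0.04, 0, -0.1, 0, 0.004, 0, 0.08, 0, -0.2, 0, 0.005, 0, 0.12, 0, -0.268, 0, 0.005, 0, 0.15, 0, -0.268, 0, 0.005, 0, 0.172, 0, -0.268, 0, 0.005, 0, 0.172, 0, -0.268, 0, 0.005, 0, 0.172, 0, -0.268, 0],
  jaw=0.95,
)

```text
time: 7.47
ee_pos: [0.4732, 0.1036, 0.1327]
ee_rot: [0.691, 0.616, 0.283, -0.253]
force: [0.3, -0.3, 0.0]
width: 0.951
gripper_force: 0.0
```

Run:
```python
from h import *
st();rel(-4,45.5,98,45)
```

```text
t 7.47 grasp stand [-43.3  45.9 140.5] tilt 44.6 toolz [ 0.7   0.   -0.71] F [-0.2 -0.3  0. ] w 0.951 0.0 q [ 0.84  0.52 -0.76  2.11 -0.64  0.77  0.53]
[-0.0019  0.0006  0.0579 -0.0035  0.0061  0.0022]
```

Run:
```python
from h import *
rel(-4,45.5,98,40)
```

```text
[-0.0028  0.0006  0.0578 -0.0034 -0.0811  0.0023]
```

drive_effector(
  motion=[-0.003, 0, 0.03, 0, -0.04, 0, -0.005, 0, 0.045, 0, -0.08, 0, -0.007, 0, 0.058, 0, -0.08, 0, -0.007, 0, 0.058, 0, -0.08, 0, -0.007, 0, 0.058, 0, -0.08, 0, -0.007, 0, 0.058, 0, -0.08, 0],
  jaw=0.95,
)

```text
time: 7.97
ee_pos: [0.4782, 0.1363, 0.0867]
ee_rot: [0.703, 0.623, 0.256, -0.228]
force: [0.2, -0.4, 0.2]
width: 0.948
gripper_force: 0.0
```

Run:
```python
from h import *
st();rel(-4,45.5,98,40)
```

```text
t 7.97 grasp stand [-9.6 44.9 95.1] tilt 40.1 toolz [ 0.64  0.   -0.76] F [-0.4 -0.3  0.2] w 0.948 0.0 q [ 0.7   0.56 -0.73  2.14 -0.61  0.61  0.46]
[ 0.0061 -0.0006  0.0014 -0.0001 -0.0017 -0.0015]
```

drive_effector(
  motion=[0.006, 0, 0.001, 0, 0, 0, 0.006, 0, 0.001, 0, 0, 0, 0.006, 0, 0.001, 0, 0, 0, 0.006, 0, 0.001, 0, 0, 0],
)

```text
time: 8.3
ee_pos: [0.4783, 0.1422, 0.0893]
ee_rot: [0.703, 0.623, 0.256, -0.228]
force: [-0.1, 0.1, -0.1]
width: 0.947
gripper_force: 0.0
```

drive_effector(
  motion=[0, 0, 0, 0, 0, 0, 0, 0, 0, 0, 0, 0, 0, 0, 0, 0, 0, 0, 0, 0, 0, 0, 0, 0, 0, 0, 0, 0, 0, 0, 0, 0, 0, 0, 0, 0, 0, 0, 0, 0, 0, 0, 0, 0, 0, 0, 0, 0],
  jaw=0.55,
  force=35,
)

```text
time: 8.97
ee_pos: [0.4785, 0.1424, 0.0892]
ee_rot: [0.703, 0.624, 0.256, -0.228]
force: [2.5, -0.3, 1.3]
width: 0.643
gripper_force: 34.8
```

Run:
```python
from h import *
st()
gx,gy,gz=-4,45.5,98
def way(xt,zt,p,th): a=np.radians(p);c,s=np.cos(a),np.sin(a);return xt+30*c-68*s,45,zt+30*s+68*c,th
for w in((-34,31,10,50),(-34,31,20,60),(-36,31,30,70),(-42,31,38,78),(-47,31,38,78)):
    v=way(*w);print(np.round(v,1));rel(*v)
```

```text
t 8.97 grasp stand [-3.5 45.3 97.6] tilt 40.1 toolz [ 0.64  0.   -0.76] F [ 0.  -2.5  1.3] w 0.643 34.8 q [ 0.69  0.56 -0.73  2.14 -0.62  0.61  0.45]
[-16.3  45.  103.2  50. ]
[-0.0043  0.0003 -0.0127 -0.0007  0.1727 -0.0012]
[-29.1  45.  105.2  60. ]
[-1.100e-02  3.000e-04 -2.290e-02 -6.000e-04  3.472e-01 -1.300e-03]
[-44.   45.  104.9  70. ]
[-2.090e-02  3.000e-04 -3.310e-02 -5.000e-04  5.217e-01 -1.400e-03]
[-60.2  45.  103.1  78. ]
[-3.320e-02  3.000e-04 -4.300e-02 -4.000e-04  6.614e-01 -1.400e-03]
[-65.2  45.  103.1  78. ]
[-3.700e-02  3.000e-04 -4.630e-02 -4.000e-04  6.614e-01 -1.400e-03]
```

drive_effector(
  motion=[-0.001, 0, -0.003, 0, 0.035, 0, -0.002, 0, -0.006, 0, 0.07, 0, -0.0035, 0, -0.009, 0, 0.12, 0, -0.005, 0, -0.012, 0, 0.173, 0, -0.006, 0, -0.0145, 0, 0.21, 0, -0.0075, 0, -0.017, 0, 0.25, 0, -0.0095, 0, -0.0195, 0, 0.3, 0, -0.0115, 0, -0.022, 0, 0.347, 0, -0.0115, 0, -0.022, 0, 0.347, 0],
  jaw=0.55,
  force=35,
)

```text
time: 9.72
ee_pos: [0.4749, 0.1188, 0.0978]
ee_rot: [0.648, 0.573, 0.374, -0.334]
force: [-2.5, -2.3, -0.1]
width: 0.637
gripper_force: 35.0
```

Run:
```python
from h import *
st()
def way(xt,zt,p,th): a=np.radians(p);c,s=np.cos(a),np.sin(a);return xt+30*c-68*s,45,zt+30*s+68*c,th
for w in((-36,30,30,70),(-42,30,38,78),(-47,29,38,78),(-60,19,38,78),(-80,4,38,78)):
    v=way(*w);print(np.round(v,1));rel(*v)
cv2.imwrite("pics/s3.png",cv2.resize(r.capture("side")[190:390,200:400,::-1],None,fx=3,fy=3))
```

```text
t 9.72 grasp stand [-29.9  46.  103.2] tilt 60.2 toolz [ 0.87  0.   -0.5 ] F [-2.6  2.2 -0.1] w 0.637 35.0 q [ 0.97  0.82 -0.83  2.11 -0.72  0.75  0.76]
[-44.   45.  103.9  70. ]
[-4.600e-03  1.000e-03 -1.280e-02 -1.000e-04  1.705e-01 -5.200e-03]
[-60.2  45.  102.1  78. ]
[-1.270e-02  1.000e-03 -2.630e-02  2.000e-04  3.102e-01 -5.200e-03]
[-65.2  45.  101.1  78. ]
[-1.610e-02  1.100e-03 -3.010e-02  2.000e-04  3.102e-01 -5.200e-03]
[-78.2  45.   91.1  78. ]
[-3.120e-02  1.100e-03 -3.650e-02  2.000e-04  3.102e-01 -5.200e-03]
[-98.2  45.   76.1  78. ]
[-5.420e-02  1.200e-03 -4.640e-02  2.000e-04  3.102e-01 -5.200e-03]
```

View pics/s3.png

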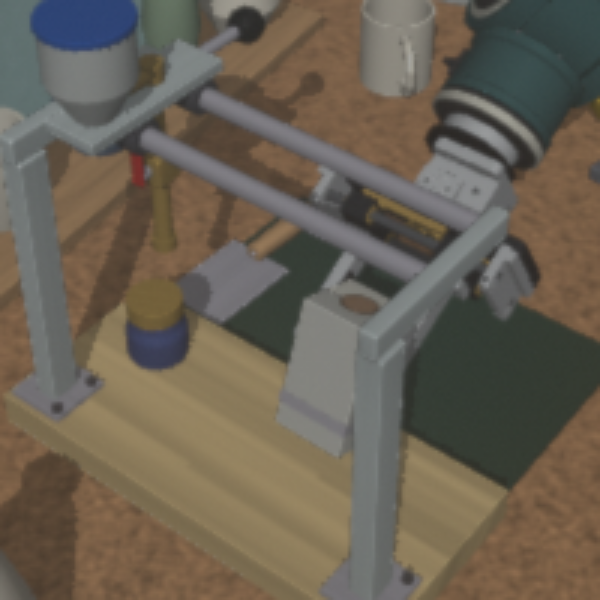

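The mould (crop ≈(330,370)) is tilted about 20° forward on its toe, held by the fingers, with the hand clear of the rods. Continue to 38° and move the toe to the edge.

drive_effector(
  motion=[-0.001, 0, -0.004, 0, 0.05, 0, -0.0025, 0, -0.008, 0, 0.11, 0, -0.0046, 0, -0.0128, 0, 0.17, 0, -0.007, 0, -0.017, 0, 0.22, 0, -0.0095, 0, -0.0215, 0, 0.265, 0, -0.0127, 0.001, -0.0263, 0, 0.31, 0, -0.0145, 0.001, -0.028, 0, 0.31, 0, -0.0161, 0.001, -0.0301, 0, 0.31, 0, -0.0161, 0.001, -0.0301, 0, 0.31, 0],
)

```text
time: 10.52
ee_pos: [0.4724, 0.0858, 0.0995]
ee_rot: [0.583, 0.517, 0.468, -0.417]
force: [-0.1, 0.2, -5.3]
width: 0.636
gripper_force: 35.0
```

Run:
```python
from h import *
st()
def way(xt,zt,p,th): a=np.radians(p);c,s=np.cos(a),np.sin(a);return xt+30*c-68*s,45,zt+30*s+68*c,th
for w in((-60,19,38,78),(-80,4,38,78),(-82,4,60,76),(-82,4,88,70)):
    v=way(*w);print(np.round(v,1));rel(*v)
```

```text
t 10.52 grasp stand [-64.1  44.6 101.9] tilt 77.6 toolz [ 0.98  0.   -0.22] F [ 0.1  0.1 -5.3] w 0.636 35.0 q [ 1.1   1.07 -0.82  2.03 -0.7   0.94  0.91]
[-78.2  45.   91.1  78. ]
[-0.0135 -0.0004 -0.0115 -0.0009  0.0076 -0.0015]
[-98.2  45.   76.1  78. ]
[-0.0325 -0.0004 -0.0278 -0.0009  0.0076 -0.0015]
[-125.9   45.    64.    76. ]
[-0.0506 -0.0004 -0.0522 -0.0009 -0.0273 -0.0015]
[-148.9   45.    36.4   70. ]
[-0.0837 -0.0003 -0.0688 -0.001  -0.132  -0.0014]
```

drive_effector(
  motion=[-0.004, 0, -0.004, 0, 0.004, 0, -0.008, 0, -0.008, 0, 0.008, 0, -0.0125, 0, -0.0115, 0, 0.008, 0, -0.017, 0, -0.015, 0, 0.008, 0, -0.022, 0, -0.019, 0, 0.008, 0, -0.026, 0, -0.0225, 0, 0.008, 0, -0.029, 0, -0.026, 0, 0.008, 0, -0.032, 0, -0.029, 0, 0.008, 0, -0.032, 0, -0.029, 0, 0.008, 0],
)

```text
time: 11.27
ee_pos: [0.4683, 0.0501, 0.074]
ee_rot: [0.581, 0.515, 0.471, -0.419]
force: [-0.6, -0.4, -7.0]
width: 0.635
gripper_force: 35.0
```

Run:
```python
from h import *
st()
cv2.imwrite("pics/s4.png",cv2.resize(r.capture("side")[190:390,200:400,::-1],None,fx=3,fy=3))
```

```text
t 11.27 grasp stand [-100.1   44.5   76.2] tilt 78.2 toolz [ 0.98 -0.   -0.2 ] F [-0.4  0.6 -7. ] w 0.635 35.0 q [ 1.12  1.11 -0.76  1.98 -0.65  1.    0.92]
```

View pics/s4.png

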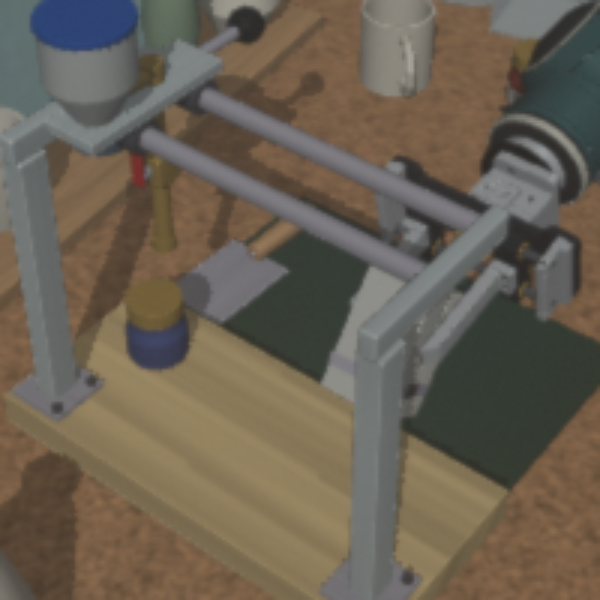

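The mould is past the board edge, tilted and still held, with the hand carrying its weight. Lower until the toe touches.

drive_effector(
  motion=[-0.002, 0, 0.0004, 0, 0, 0, -0.003, 0, 0.0006, 0, 0, 0, -0.003, 0, 0.0006, 0, 0, 0],
)

```text
time: 11.57
ee_pos: [0.4682, 0.0511, 0.0724]
ee_rot: [0.58, 0.515, 0.472, -0.42]
force: [-3.2, -5.4, 5.3]
width: 0.637
gripper_force: 35.0
```

drive_effector(
  motion=[-0.002, 0, 0.0004, 0, 0, 0, -0.003, 0, 0.0006, 0, 0, 0, -0.003, 0, 0.0006, 0, 0, 0],
)

```text
time: 11.82
ee_pos: [0.4683, 0.051, 0.0713]
ee_rot: [0.579, 0.514, 0.473, -0.421]
force: [-9.6, -21.9, 32.2]
width: 0.638
gripper_force: 35.0
```

Run:
```python
from h import *
st()
```

```text
t 11.82 grasp stand [-99.2  44.6  73.5] tilt 78.5 toolz [ 0.98  0.   -0.2 ] F [-22.8   7.   32.2] w 0.638 35.0 q [ 1.12  1.12 -0.76  1.97 -0.64  1.    0.93]
```

Contact force is normal to the underside, so it presses on the board edge, not on the mat yet. Ease off, move out 8 mm, then lower again.

drive_effector(
  motion=[0.002, 0, -0.003, 0, 0, 0, 0.0015, 0, -0.006, 0, 0, 0, 0.0008, 0, -0.0085, 0, 0, 0, 0.0008, 0, -0.0085, 0, 0, 0],
)

```text
time: 12.15
ee_pos: [0.467, 0.043, 0.0717]
ee_rot: [0.58, 0.515, 0.471, -0.42]
force: [-2.0, -1.4, 8.7]
width: 0.636
gripper_force: 35.0
```

drive_effector(
  motion=[-0.001, 0, 0, 0, 0, 0, -0.002, 0, 0.0004, 0, 0, 0, -0.003, 0, 0.0006, 0, 0, 0, -0.003, 0, 0.0006, 0, 0, 0],
)

```text
time: 12.48
ee_pos: [0.4671, 0.0428, 0.071]
ee_rot: [0.579, 0.514, 0.473, -0.421]
force: [-10.7, -22.7, 40.7]
width: 0.635
gripper_force: 35.0
```

Run:
```python
from h import *
st()
```

```text
t 12.48 grasp stand [-107.4   44.8   73.2] tilt 78.6 toolz [ 0.98  0.   -0.2 ] F [-23.8   8.   40.7] w 0.635 35.0 q [ 1.13  1.12 -0.75  1.96 -0.64  1.02  0.93]
```

Run:
```python
from h import *
def way(xt,zt,p,th): a=np.radians(p);c,s=np.cos(a),np.sin(a);return xt+30*c-68*s,45,zt+30*s+68*c,th
for w in((-89,3,38,78),(-89,3,46,78),(-89,3,54,77),(-89,3,62,76),(-89,3.5,70,74),(-89,4,78,72),(-89,4,85,70),(-89,4,90,70)):
    v=way(*w);print(np.round(v,1));rel(*v)
```

```text
[-107.2   45.    75.1   78. ]
[ 0.0018 -0.0002 -0.0002 -0.0018 -0.0101 -0.0009]
[-117.1   45.    71.8   78. ]
[-0.0034 -0.0002 -0.0092 -0.0018 -0.0101 -0.0009]
[-126.4   45.    67.2   77. ]
[-0.0099 -0.0002 -0.0174 -0.0018 -0.0276 -0.0009]
[-135.    45.    61.4   76. ]
[-0.0175 -0.0002 -0.0247 -0.0018 -0.045  -0.0009]
[-142.6   45.    54.9   74. ]
[-0.0257 -0.0002 -0.0309 -0.0018 -0.0799 -0.0009]
[-149.3   45.    47.5   72. ]
[-0.0348 -0.0002 -0.036  -0.0018 -0.1148 -0.0009]
[-154.1   45.    39.8   70. ]
[-0.0436 -0.0002 -0.0393 -0.0019 -0.1497 -0.0008]
[-157.   45.   34.   70.]
[-0.0499 -0.0002 -0.0409 -0.0019 -0.1497 -0.0008]
```

drive_effector(
  motion=[0.001, 0, 0, 0, -0.01, 0, 0.001, 0, -0.001, 0, -0.01, 0, -0.001, 0, -0.005, 0, -0.01, 0, -0.0034, 0, -0.0092, 0, -0.01, 0, -0.006, 0, -0.013, 0, -0.02, 0, -0.0099, 0, -0.0174, 0, -0.028, 0, -0.0135, 0, -0.021, 0, -0.037, 0, -0.0175, 0, -0.0247, 0, -0.045, 0],
  jaw=0.55,
  force=12,
)

```text
time: 13.15
ee_pos: [0.4639, 0.0146, 0.0554]
ee_rot: [0.591, 0.524, 0.458, -0.407]
force: [1.3, 3.2, -0.6]
width: 0.638
gripper_force: 12.0
```

Run:
```python
from h import *
st();cv2.imwrite("pics/s5.png",cv2.resize(r.capture("side")[190:390,200:400,::-1],None,fx=3,fy=3))
```

```text
t 13.15 grasp stand [-135.7   44.7   58.1] tilt 75.6 toolz [ 0.97  0.   -0.25] F [ 3.3 -0.9 -0.6] w 0.638 12.0 q [ 1.14  1.1  -0.72  1.94 -0.6   1.04  0.92]
```

View pics/s5.png

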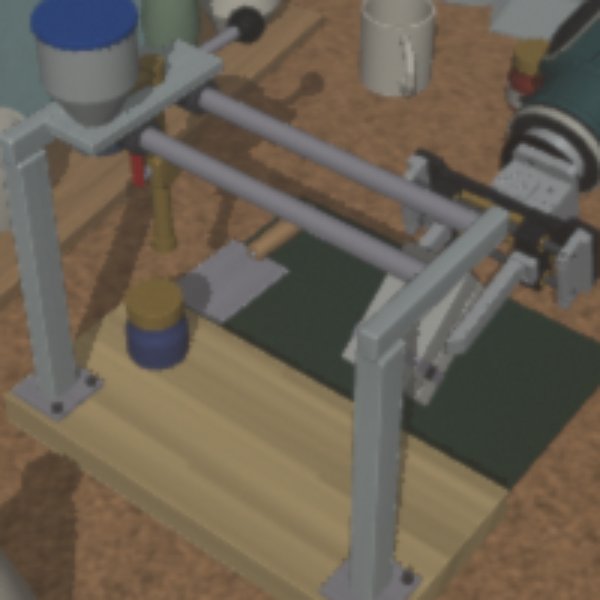

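It is turning further in the pads with small forces. Keep lowering.

Run:
```python
from h import *
def way(xt,zt,p,th): a=np.radians(p);c,s=np.cos(a),np.sin(a);return xt+30*c-68*s,45,zt+30*s+68*c,th
for w in((-89,3,70,74),(-89,3.5,78,72),(-89,4,85,70),(-89,4,90,70)):
    v=way(*w);print(np.round(v,1));rel(*v)
```

```text
[-142.6   45.    54.4   74. ]
[-0.0049 -0.0004 -0.0051  0.0002 -0.0262 -0.0022]
[-149.3   45.    47.    72. ]
[-0.0142 -0.0004 -0.0097  0.0002 -0.0612 -0.0022]
[-154.1   45.    39.8   70. ]
[-0.0227 -0.0004 -0.0127  0.0001 -0.0961 -0.0022]
[-157.   45.   34.   70.]
[-0.0291 -0.0004 -0.014   0.0001 -0.0961 -0.0022]
```

drive_effector(
  motion=[-0.0025, 0, -0.0025, 0, -0.013, 0, -0.0049, 0, -0.0051, 0, -0.026, 0, -0.0095, 0, -0.0075, 0, -0.045, 0, -0.0142, 0, -0.0097, 0, -0.061, 0, -0.0185, 0, -0.0112, 0, -0.08, 0, -0.0227, 0, -0.0127, 0, -0.096, 0, -0.026, 0, -0.0134, 0, -0.096, 0, -0.0285, 0, -0.014, 0, -0.096, 0, -0.0285, 0, -0.014, 0, -0.096, 0, -0.0285, 0, -0.014, 0, -0.096, 0],
)

```text
time: 14.03
ee_pos: [0.4614, -0.0058, 0.0311]
ee_rot: [0.613, 0.543, 0.429, -0.382]
force: [-0.9, -1.5, -3.3]
width: 0.64
gripper_force: 12.0
```

Run:
```python
from h import *
st()
s=r.capture("side");t=r.capture("top")
cv2.imwrite("pics/side6.png",s[:,:,::-1]);cv2.imwrite("pics/top6.png",t[:,:,::-1])
c=np.zeros((600,800,3),np.uint8);a=cv2.resize(s[240:340,300:400,::-1],None,fx=4,fy=4);b=cv2.resize(t[190:330,275:375,::-1],None,fx=4,fy=4);c[:400,:400]=a;c[:560,400:]=b;cv2.imwrite("pics/c6.png",c)
```

```text
t 14.03 grasp stand [-155.9   44.7   34.8] tilt 70.1 toolz [ 0.94  0.   -0.34] F [-1.6  0.7 -3.3] w 0.64 12.0 q [ 1.12  1.07 -0.68  1.93 -0.56  1.    0.91]
```

View pics/c6.png

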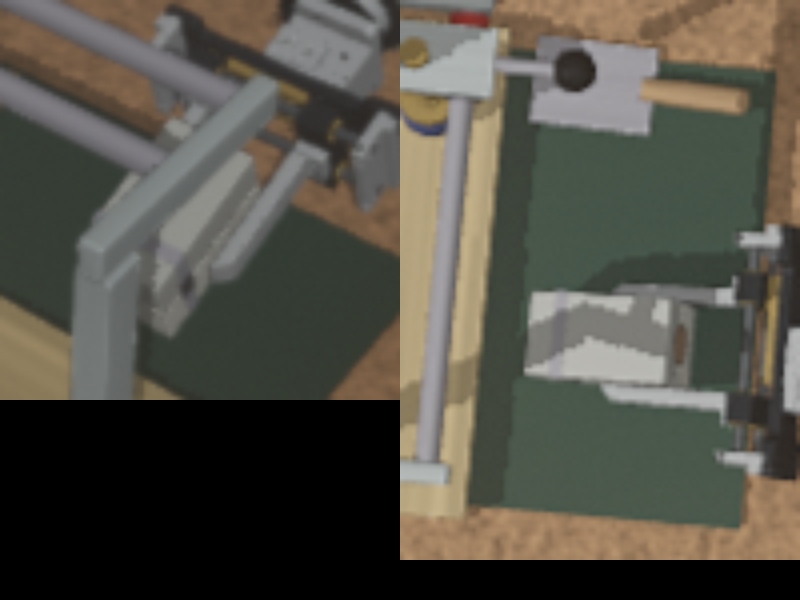

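The top view still shows the pour-hole face (hole at top (345,276), side (347,311.8)), so the pour end may be a little high. I'll measure it.

Run:
```python
from h import *
def p(s,t): X,e=tri(s,t);print(ST(X),np.round(np.array(e)*1000,1))
p((347,311.8),(345,276.2))
# top edge of pour end (near,+y corner) and lower corner ; top view only on plane guesses
for q in((400+0,0),):pass
c=lambda x,y:(275+(x-400)/4,190+y/4)
for nm,q in(("under-top -y",c(530,290)),("under +y",c(525,373)),("pour ridge -y",c(668,297)),("pour ridge +y",c(666,383)),("pour low -y",c(694,303)),("pour low +y",c(690,386))):
    print(nm,[ST(plane("top",q,z)[0])[:2] for z in(.004,.034,.064,.08)])
for nm,q in(("side pour top +y",(300+210/4,240+265/4)),("side pour low +y",(300+168/4,240+333/4)),("pour top -y",(300+250/4,240+155/4)),("pour low -y",(300+262/4,240+190/4))):
    print(nm,[ST(plane("side",q,z)[0])[:2] for z in(.004,.034,.064,.08)])
```

```text
[-190.5   34.   -51.4] [5.1 5.1]
under-top -y [array([-77.7,  11.5]), array([-78.5,  13.9]), array([-79.4,  16.3]), array([-79.8,  17.6])]
under +y [array([-79.6,  72.6]), array([-80.4,  74. ]), array([-81.2,  75.4]), array([-81.6,  76.2])]
pour ridge -y [array([-179.4,    7.8]), array([-178.5,   10.2]), array([-177.7,   12.7]), array([-177.3,   14. ])]
pour ridge +y [array([-183.2,   70.8]), array([-182.3,   72.3]), array([-181.4,   73.7]), array([-180.9,   74.5])]
pour low -y [array([-198.8,   10.5]), array([-197.6,   12.9]), array([-196.5,   15.3]), array([-195.9,   16.6])]
pour low +y [array([-200.9,   71.5]), array([-199.7,   72.9]), array([-198.5,   74.3]), array([-197.9,   75.1])]
side pour top +y [array([-165.5,   57.7]), array([-139.1,   73. ]), array([-112.7,   88.3]), array([-98.7,  96.4])]
side pour low +y [array([-102.1,   69.6]), array([-77.9,  84.5]), array([-53.8,  99.4]), array([-40.9, 107.3])]
pour top -y [array([-268. ,   21.6]), array([-238. ,   38.1]), array([-208. ,   54.6]), array([-192.1,   63.5])]
pour low -y [array([-243.8,   46.3]), array([-214.7,   62. ]), array([-185.6,   77.7]), array([-170.1,   86. ])]
```

All ten views are used, so I go on with numbers. The top image gives pour ridge x≈−181, low pour edge ≈−198 and underside edge ≈−80, so the mould lies about 16° short of flat. Next, intensity profiles from the saved image as a tilt gauge.

Run:
```python
from h import *
t=cv2.imread("pics/top6.png").max(2)
for y in(268,272,276,280,283):print(y,t[y,300:352].tolist())
print(proj("top",[W(-80,45,64),W(-100,45,4),W(-181,45,80),W(-198,45,34)]).round(1))
```

```text
268 [70, 69, 70, 70, 68, 83, 84, 147, 180, 185, 184, 185, 188, 155, 116, 110, 114, 121, 125, 124, 125, 124, 125, 124, 124, 124, 124, 122, 122, 143, 149, 150, 130, 124, 125, 126, 125, 120, 175, 185, 183, 186, 133, 100, 101, 119, 119, 119, 100, 73, 67, 67]
272 [71, 70, 70, 69, 70, 84, 80, 121, 127, 125, 125, 126, 123, 115, 112, 112, 117, 125, 125, 127, 126, 125, 125, 126, 126, 125, 126, 125, 124, 125, 126, 125, 126, 126, 124, 125, 125, 125, 125, 125, 123, 129, 111, 99, 85, 83, 98, 115, 85, 67, 67, 67]
276 [71, 70, 71, 70, 69, 69, 79, 119, 126, 124, 126, 126, 121, 114, 112, 113, 120, 122, 119, 164, 172, 183, 186, 185, 186, 187, 177, 173, 174, 137, 165, 139, 120, 122, 122, 124, 125, 125, 126, 125, 125, 121, 109, 92, 92, 91, 96, 103, 78, 66, 68, 68]
280 [72, 70, 70, 70, 70, 66, 114, 125, 124, 122, 121, 165, 164, 168, 169, 165, 180, 185, 185, 185, 184, 184, 184, 184, 184, 184, 184, 184, 184, 183, 184, 183, 184, 184, 184, 184, 184, 185, 185, 186, 188, 134, 102, 90, 78, 87, 114, 94, 71, 67, 68, 69]
283 [69, 70, 70, 69, 67, 65, 128, 148, 152, 159, 164, 171, 164, 170, 173, 174, 189, 193, 191, 190, 190, 189, 188, 187, 188, 187, 186, 185, 186, 185, 185, 184, 185, 185, 185, 185, 185, 184, 185, 186, 178, 128, 101, 95, 112, 119, 119, 92, 70, 68, 67, 69]
[[306.8 272.5]
 [314.  274.5]
 [342.4 275.3]
 [347.7 276.8]]
```

Add to h.py:
```python
def gauge():
    t=r.capture("top")[:,:,::-1].max(2);print([t[y,336:354].tolist() for y in(272,280,283)]);st()
```

```text
(no output)
```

drive_effector(
  motion=[-0.002, 0, 0, 0, 0, 0, -0.004, 0, 0, 0, 0, 0, -0.0055, 0, 0, 0, 0, 0, -0.0055, 0, 0, 0, 0, 0],
  jaw=0.55,
  force=15,
)

```text
time: 14.47
ee_pos: [0.4613, -0.0074, 0.0263]
ee_rot: [0.612, 0.543, 0.429, -0.382]
force: [-1.5, -5.0, 2.2]
width: 0.641
gripper_force: 15.0
```

```bash
python3 -c "
from h import *
gauge()"
```

```text
[[127, 126, 127, 126, 127, 126, 126, 117, 106, 82, 79, 110, 107, 78, 66, 67, 67, 67], [183, 183, 183, 183, 183, 187, 164, 119, 93, 78, 95, 114, 84, 66, 68, 67, 67, 68], [184, 184, 184, 183, 184, 191, 145, 103, 98, 113, 117, 106, 78, 65, 68, 68, 68, 67]]
t 14.52 grasp stand [-157.5   44.7   30.1] tilt 70.1 toolz [ 0.94  0.   -0.34] F [-3.4  1.4  1.4] w 0.639 15.0 q [ 1.12  1.08 -0.67  1.93 -0.55  1.    0.91]
```

drive_effector(
  motion=[0, 0, 0, 0, 0, 0, 0, 0, 0, 0, 0, 0, 0, 0, 0, 0, 0, 0],
  jaw=0.55,
  force=7,
)

```text
time: 14.77
ee_pos: [0.4613, -0.0074, 0.0264]
ee_rot: [0.612, 0.543, 0.429, -0.382]
force: [-0.9, -3.6, -0.2]
width: 0.639
gripper_force: 7.0
```

```bash
python3 -c "
from h import *
gauge()"
```

```text
[[126, 126, 126, 127, 126, 126, 129, 116, 105, 81, 79, 110, 106, 77, 67, 67, 66, 66], [183, 183, 183, 183, 184, 187, 159, 114, 92, 78, 94, 114, 82, 67, 68, 69, 67, 68], [184, 183, 182, 183, 184, 191, 145, 103, 99, 112, 116, 105, 76, 67, 68, 67, 68, 68]]
t 14.82 grasp stand [-157.5   44.7   30.1] tilt 70.1 toolz [ 0.94  0.   -0.34] F [-4.9  0.1  0.4] w 0.638 7.0 q [ 1.12  1.08 -0.67  1.93 -0.55  1.    0.91]
```

drive_effector(
  motion=[0, 0, 0, 0, 0, 0, 0, 0, 0, 0, 0, 0, 0, 0, 0, 0, 0, 0],
  jaw=0.55,
  force=4.5,
)

```text
time: 15.07
ee_pos: [0.4612, -0.0073, 0.0264]
ee_rot: [0.612, 0.543, 0.429, -0.382]
force: [-0.2, -2.2, -1.5]
width: 0.635
gripper_force: 4.5
```

```bash
python3 -c "
from h import *
gauge()"
```

```text
[[126, 127, 127, 126, 126, 126, 127, 115, 104, 82, 82, 111, 100, 74, 67, 67, 68, 68], [183, 183, 183, 183, 184, 187, 157, 113, 91, 78, 90, 114, 83, 67, 68, 68, 68, 68], [183, 184, 183, 183, 184, 191, 142, 102, 99, 112, 117, 106, 79, 68, 67, 69, 68, 67]]
t 15.12 grasp stand [-157.4   44.7   30.1] tilt 70.1 toolz [ 0.94  0.   -0.34] F [-3.1 -0.6 -2. ] w 0.638 4.5 q [ 1.12  1.08 -0.67  1.93 -0.55  1.    0.91]
```

drive_effector(
  motion=[-0.001, 0, 0, 0, 0, 0, -0.002, 0, 0, 0, 0, 0, -0.003, 0, 0, 0, 0, 0, -0.004, 0, 0, 0, 0, 0, -0.005, 0, 0, 0, 0, 0, -0.005, 0, 0, 0, 0, 0],
  jaw=0.55,
  force=4.5,
)

```text
time: 15.62
ee_pos: [0.461, -0.009, 0.0215]
ee_rot: [0.612, 0.543, 0.429, -0.382]
force: [1.5, -0.8, -3.0]
width: 0.639
gripper_force: 4.5
```

```bash
python3 -c "
from h import *
gauge()"
```

```text
[[129, 129, 128, 128, 129, 130, 129, 129, 131, 118, 97, 82, 107, 89, 69, 67, 66, 68], [181, 181, 181, 182, 181, 181, 182, 184, 166, 118, 85, 83, 88, 75, 68, 68, 68, 69], [182, 182, 182, 182, 182, 182, 182, 189, 146, 100, 111, 114, 87, 70, 67, 69, 69, 65]]
t 15.67 grasp stand [-159.1   44.8   25.3] tilt 70.1 toolz [ 0.94  0.   -0.34] F [-0.5 -1.7 -3.6] w 0.64 4.5 q [ 1.12  1.09 -0.67  1.92 -0.55  1.    0.91]
```

drive_effector(
  motion=[-0.001, 0, 0, 0, 0, 0, -0.002, 0, 0, 0, 0, 0, -0.003, 0, 0, 0, 0, 0, -0.004, 0, 0, 0, 0, 0, -0.005, 0, 0, 0, 0, 0, -0.005, 0, 0, 0, 0, 0],
  jaw=0.55,
  force=4.5,
)

```text
time: 16.17
ee_pos: [0.4607, -0.0106, 0.0169]
ee_rot: [0.612, 0.543, 0.429, -0.382]
force: [1.3, 0.0, -3.9]
width: 0.634
gripper_force: 4.5
```

```bash
python3 -c "
from h import *
gauge()"
```

```text
[[133, 132, 131, 131, 131, 132, 132, 131, 131, 132, 135, 111, 83, 90, 77, 66, 69, 67], [181, 181, 181, 180, 181, 181, 181, 181, 182, 185, 147, 94, 94, 75, 67, 67, 69, 68], [182, 181, 182, 181, 181, 182, 182, 181, 181, 189, 138, 101, 97, 75, 68, 68, 67, 68]]
t 16.22 grasp stand [-160.8   44.9   20.6] tilt 70.1 toolz [ 0.94  0.   -0.34] F [ 0.4 -1.6 -3.7] w 0.641 4.5 q [ 1.12  1.1  -0.66  1.92 -0.54  1.    0.92]
```

```bash
python3 -c "
from h import *
rel(-161.5,45,17.8,72)"
```

```text
[-0.0026 -0.0001  0.0003 -0.0007  0.0326 -0.002 ]
```

drive_effector(
  motion=[-0.001, 0, 0, 0, 0.01, 0, -0.002, 0, 0, 0, 0.02, 0, -0.0025, 0, 0, 0, 0.033, 0, -0.003, 0, 0, 0, 0.033, 0, -0.003, 0, 0, 0, 0.033, 0],
  jaw=0.55,
  force=4.5,
)

```text
time: 16.63
ee_pos: [0.4605, -0.0113, 0.0147]
ee_rot: [0.605, 0.536, 0.44, -0.392]
force: [0.8, -1.5, 5.4]
width: 0.639
gripper_force: 8.5
```

```bash
python3 -c "
from h import *
gauge()"
```

```text
[[134, 133, 133, 134, 134, 133, 133, 134, 134, 134, 133, 137, 111, 83, 66, 67, 67, 67], [180, 181, 180, 181, 181, 180, 181, 181, 181, 182, 184, 150, 97, 74, 70, 68, 68, 68], [181, 182, 181, 180, 181, 181, 182, 181, 181, 182, 191, 138, 94, 76, 67, 68, 67, 69]]
t 16.68 grasp stand [-161.6   44.9   18.2] tilt 72.2 toolz [ 0.95  0.   -0.31] F [-0.3 -1.7  5.3] w 0.64 8.4 q [ 1.13  1.13 -0.66  1.9  -0.54  1.02  0.93]
```

drive_effector(
  motion=[0, 0, 0, 0, 0, 0, 0, 0, 0, 0, 0, 0],
  jaw=0.55,
  force=3.5,
)

```text
time: 16.85
ee_pos: [0.4606, -0.0113, 0.0148]
ee_rot: [0.605, 0.537, 0.439, -0.392]
force: [-0.2, 0.6, 5.2]
width: 0.641
gripper_force: 7.4
```

drive_effector(
  motion=[0, 0, 0, 0, 0, 0, 0, 0, 0, 0, 0, 0],
  jaw=0.55,
  force=3,
)

```text
time: 17.02
ee_pos: [0.4606, -0.0113, 0.0148]
ee_rot: [0.605, 0.537, 0.439, -0.392]
force: [0.5, 0.5, 4.7]
width: 0.636
gripper_force: 6.9
```

```bash
python3 -c "
from h import *
gauge()"
```

```text
[[132, 132, 132, 134, 133, 133, 133, 133, 134, 133, 134, 137, 112, 81, 67, 67, 67, 66], [181, 180, 181, 181, 181, 180, 181, 181, 180, 182, 185, 147, 96, 74, 70, 67, 68, 67], [180, 182, 181, 181, 181, 182, 181, 181, 181, 181, 190, 139, 100, 75, 67, 67, 67, 67]]
t 17.07 grasp stand [-161.6   44.9   18.1] tilt 72.1 toolz [ 0.95  0.   -0.31] F [-0.2  0.2  5.2] w 0.636 6.9 q [ 1.13  1.12 -0.66  1.9  -0.54  1.02  0.93]
```

drive_effector(
  motion=[0, 0, 0, 0, 0, 0, 0, 0, 0, 0, 0, 0, 0, 0, 0, 0, 0, 0],
  jaw=0.66,
)

```text
time: 17.32
ee_pos: [0.4604, -0.0112, 0.0148]
ee_rot: [0.605, 0.537, 0.439, -0.392]
force: [-1.6, -0.2, 7.4]
width: 0.66
gripper_force: 3.3
```

```bash
python3 -c "
from h import *
gauge()"
```

```text
[[134, 133, 134, 134, 135, 135, 135, 136, 136, 137, 136, 136, 135, 139, 120, 80, 63, 67], [180, 179, 180, 180, 181, 180, 179, 180, 180, 180, 180, 180, 181, 183, 118, 60, 66, 67], [180, 180, 180, 180, 180, 181, 181, 180, 180, 180, 180, 180, 184, 158, 97, 63, 67, 68]]
t 17.37 grasp stand [-161.5   45.1   18.2] tilt 72.1 toolz [ 0.95  0.   -0.31] F [0.1 1.3 6. ] w 0.659 3.3 q [ 1.13  1.12 -0.66  1.9  -0.54  1.02  0.93]
```

drive_effector(
  motion=[0, 0, 0, 0, 0, 0, 0, 0, 0, 0, 0, 0, 0, 0, 0, 0, 0, 0],
  jaw=0.9,
)

```text
time: 17.62
ee_pos: [0.4603, -0.0111, 0.0149]
ee_rot: [0.604, 0.537, 0.439, -0.392]
force: [-1.7, 0.5, 5.3]
width: 0.836
gripper_force: 3.2
```

```bash
python3 -c "
from h import *
gauge()"
```

```text
[[134, 134, 134, 134, 135, 135, 134, 136, 135, 136, 136, 136, 136, 138, 120, 79, 64, 66], [180, 180, 180, 180, 180, 180, 180, 180, 180, 179, 180, 180, 181, 183, 116, 61, 67, 66], [180, 179, 180, 180, 180, 181, 180, 180, 180, 180, 180, 180, 184, 158, 95, 63, 67, 65]]
t 17.67 grasp stand [-161.4   45.2   18.2] tilt 72.1 toolz [ 0.95  0.   -0.31] F [0.5 1.4 6.4] w 0.875 3.2 q [ 1.13  1.12 -0.66  1.9  -0.54  1.02  0.93]
```

The mould is flat: the pour-face strip has gone. Withdraw the hand and verify.

drive_effector(
  motion=[0.003, 0, 0, 0, 0, 0, 0.006, 0, -0.01, 0, 0, 0, 0.008, 0, -0.03, 0, 0, 0, 0.01, 0, -0.05, 0, 0, 0, 0.01, 0, -0.07, 0, 0, 0, 0.02, 0, -0.09, 0, 0, 0, 0.05, 0, -0.1, 0, 0, 0, 0.08, 0, -0.12, 0, 0, 0, 0.11, 0, -0.13, 0, 0, 0, 0.15, 0, -0.14, 0, 0, 0, 0.18, 0, -0.15, 0, 0, 0, 0.2, 0, -0.16, 0, 0, 0],
  jaw=0.95,
)

```text
time: 18.67
ee_pos: [0.4503, -0.1014, 0.2569]
ee_rot: [0.605, 0.538, 0.439, -0.39]
force: [-0.1, -0.0, 1.1]
width: 0.95
gripper_force: 0.0
```

Run:
```python
from h import *
st()
t=r.capture("top")[:,:,::-1];s=r.capture("side")[:,:,::-1];cv2.imwrite("pics/top7.png",t);cv2.imwrite("pics/side7.png",s)
h=cv2.cvtColor(t,cv2.COLOR_BGR2HSV);m=((t.max(2)>108)&(h[:,:,1]<60)).astype(np.uint8);o=np.zeros_like(m);o[252:300,300:362]=m[252:300,300:362]
k,l,sts,c=cv2.connectedComponentsWithStats(o);i=1+np.argmax(sts[1:,4]);ys,xs=np.where(l==i)
print(sts[i]);P=plane("top",np.c_[xs,ys].astype(float),.064);rc=cv2.minAreaRect(np.array([ST(p)[:2] for p in P],np.float32));print("mould top rect stand mm",rc)
print(t[276,302:356].max(1).tolist())
d=cv2.absdiff(t,cv2.imread("pics/top0.png")).max(2)>40
for nm,(x,y,w,hh) in dict(jar_red=(450,232,22,20),bowl=(450,260,42,40),cup=(428,176,38,36),brush=(422,278,22,70),knife=(320,200,40,18),vase=(168,222,36,30),half=(178,268,30,38)).items():print(nm,d[y:y+hh,x:x+w].mean().round(3))
print("knob",dark("side",s,(265,185,30,25)),dark("side",cv2.imread("pics/side2.png"),(265,185,30,25)))
d=cv2.absdiff(s,cv2.imread("pics/side2.png")).max(2)>40;print("jar_board side",d[280:315,238:266].mean())
```

```text
t 18.67 grasp stand [-252.3   44.5  260.3] tilt 71.9 toolz [ 0.95  0.   -0.31] F [-0.   0.1  1.1] w 0.95 0.0 q [ 1.3   0.71 -0.76  1.83 -0.63  1.45  0.7 ]
[313 263  38  25 810]
mould top rect stand mm ((-151.32923889160156, 46.52967834472656), (61.97381591796875, 106.43309020996094), 89.8177261352539)
[68, 71, 68, 68, 69, 67, 68, 69, 69, 67, 67, 83, 131, 138, 136, 133, 163, 172, 158, 163, 167, 168, 177, 180, 179, 179, 179, 179, 178, 179, 179, 179, 179, 180, 179, 179, 179, 179, 179, 178, 179, 179, 178, 179, 178, 179, 180, 188, 128, 64, 66, 65, 67, 66]
jar_red 0.0
bowl 0.942
cup 0.0
brush 0.206
knife 0.092
vase 0.0
half 0.0
knob [] [([281, 194, 6, 9, 24], [284.1, 198.9])]
jar_board side 0.0
```

The mould's upper face measures 106×62 mm at stand x −204…−98, y 15…78, square to the stand and on the mat. Next I raise the arm clear and recheck the knob and the bystanders the arm hid.

drive_effector(
  motion=[0.04, -0.03, -0.03, 0, 0, 0, 0.08, -0.06, -0.06, 0, 0, 0, 0.11, -0.1, -0.08, 0, 0, 0, 0.14, -0.13, -0.1, 0, -0.1, 0, 0.16, -0.16, -0.12, 0, -0.2, 0, 0.18, -0.2, -0.14, 0, -0.3, 0, 0.18, -0.22, -0.14, 0, -0.4, 0, 0.18, -0.22, -0.14, 0, -0.5, 0],
)

```text
time: 19.43
ee_pos: [0.2393, -0.1513, 0.459]
ee_rot: [0.694, 0.615, 0.28, -0.25]
force: [-1.6, -2.6, -0.1]
width: 0.953
gripper_force: 0.0
```

Run:
```python
from h import *
st()
t=r.capture("top")[:,:,::-1];s=r.capture("side")[:,:,::-1]
t2=cv2.imread("pics/top2.png");s2=cv2.imread("pics/side2.png");t0=cv2.imread("pics/top0.png");s0=cv2.imread("pics/side0.png")
D=lambda a,b,x,y,w,h:(cv2.absdiff(a,b).max(2)>40)[y:y+h,x:x+w].mean().round(3)
print("knob side",D(s,s2,272,188,22,22),dark("s",s,(265,185,30,25)),"top knob/saddle",D(t,t2,262,190,60,25))
print("bowl side",D(s,s0,393,207,42,30),"top",D(t,t0,450,260,42,40),"brush side",D(s,s0,395,238,68,38),"top",D(t,t0,422,278,22,70),"jar_red",D(s,s0,368,203,20,26),"knife side",D(s,s2,258,262,45,32),"top",D(t,t2,305,200,58,24),"mould now/then",D(t,cv2.imread("pics/top7.png"),305,255,50,40))
c=t[195:225,305:365];print(np.unravel_index(cv2.absdiff(t,t2).max(2)[195:225,305:365].argmax(),(30,60)))
```

```text
t 19.43 grasp stand [-324.   248.1  466.9] tilt 44.1 toolz [ 0.7   0.   -0.72] F [-2.8  1.2 -0.1] w 0.953 0.0 q [ 1.77 -0.05 -0.74  1.82 -0.51  1.97  0.86]
knob side 0.0 [([277, 194, 11, 9, 41], [282.8, 198.1])] top knob/saddle 0.0
bowl side 0.0 top 0.0 brush side 0.0 top 0.163 jar_red 0.0 knife side 0.001 top 0.0 mould now/then 0.0
(np.int64(0), np.int64(14))
```

drive_effector(
  motion=[0, 0, 0, 0, 0, 0, 0, 0, 0, 0, 0, 0, 0, 0, 0, 0, 0, 0],
)

```text
time: 19.78
ee_pos: [0.2409, -0.1513, 0.4573]
ee_rot: [0.692, 0.615, 0.283, -0.252]
force: [0.9, 0.2, -0.1]
width: 0.951
gripper_force: 0.0
```

```bash
python3 -c "
from rig import r
print(r.finish_job())"
```

```text
the job is handed in; nothing more can be done
None
```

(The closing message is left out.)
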